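# Roll the reservoir capacitor under the amplifier board to its line

### The arm

A 7-joint arm with a two-finger parallel gripper is mounted at the origin on the work surface. World frame = base frame: x ahead of the robot, y to its left, z up, the work surface at z = 0. Lengths are in m, angles in rad, forces in N, time in s.
With the tool pointing down it reaches from about 0.425 to 0.925 m from the base axis. Payload 6.8 kg.
Tool frame: the origin (TCP) lies on the centre line of the jaws, within the pads' length; the fingertips stand bot.tip_reach ahead of it and the grasp point (between the pads) lies 3 mm ahead of it (bot.tip_reach is the distance from the TCP to the fingertips, in m); z points along the fingers, y is the line along which they close (so a half turn about z gives the same grasp; the last joint's range is limited). The gripper opens to 85 mm and grips with 20 to 120 N. Pads are 22 mm wide; open, the fingers measure 114 mm over their backs; the gripper's body (76 mm by 85 mm) begins 54 mm behind the grasp point. The pads swing forward as they close: fully open they stand 13 mm farther back than shut.
Start: joints at [-1.426, 0.477, 0.022, 1.555, -0.011, 1.109, -0.083], TCP at [0.169, 0.654, 0.253] pointing down, gripper open.
Joint ranges: [-2.96, 2.96], [-0.34, 2.1], [-1.41, 1.46], [0.24, 2.44], [-1.37, 4.51], [0.17, 1.92], [-2.96, 2.96]. Speed limits (rad/s): [2.39, 2.39, 3.14, 3.14, 3.14, 3.14, 3.14].

### API

Orientations are given as a unit quaternion [w, x, y, z].
In Python, from station import bot gives the robot as it stands.
- The arm moves only by the tool jog_arm, never from a script. Its argument "deltas" is a list of rows, each a list of 7 numbers: the shift along the world's x, y, z in m, then the turn, a rotation vector about the world's x, y, z in rad, then the opening, from 0 (shut) to 1 (fully open). In form: [[x, y, z, rx, ry, rz, grip], ...]. A call has 1 to 10 rows; each row shifts and turns the commanded pose from where the row before left it; what a row does not reach is not made up. A row lasts 1/10 s, in which the tool goes at most 50 mm and 8.59 degrees, less where a joint would pass 70% of its speed; a pose out of reach is approached as far as the arm can. A call with a gripper value outside its range is refused whole. The fingers move at their own pace and stop on an object; "newtons" is the grip in N (left out, the last holds). Time passes only in rows, so rows that do not move let the fingers close. It gives the time, the measured TCP pose, the force, the opening and the grip force at its end, in the units of the state.
- bot.get_obs(): the state, without advancing time (a new reading comes with each control period).
- bot.read_camera(name): name is "scene" or "side" or "wrist"; returns a dict with "img" (400x640x3 uint8, red, green, blue), "K" (3x3 intrinsics, pixels), "eye" and "attitude" of the camera in the world. Camera axes: x right, y down, z forward; pixel columns grow to the right and rows downward; lengths in m; the calibration is good to about 2 mm. The wrist camera is an equidistant fisheye: a pixel r from the principal point sees the ray r / f radians off the axis. A picture is of the moment at which its call begins. There is no depth.
- bot.hand_in(): hands the job in; it is judged then, once.
The state is a dict: "t": time; "q": joint angles; "joint_vel": joint speeds; "joint_torque": joint torques, N m; "eef_pos": TCP position; "tool_rot": TCP orientation; "contact_force": force on the tool from outside, world axes, zero at the start; "torque": the same for the moment, N m; "gripper_width": opening from 0.0 (shut) to 1.0 (fully open); "grasp_force": force on a finger pad.
Only numpy, scipy, OpenCV 4.12 (cv2) and the standard library are available. Lean on these libraries where they do the work, as an engineer would, in place of code of your own. Each camera call takes 0.05 s, during which the arm holds its last target. There are 200 camera calls.

### The job

Roll the big capacitor can that lies loose on the chassis tray up onto the black rubber pad and in under the amplifier board, until it lies along the white line with its axis over it, and leave it lying still there. Push gently on its side (a hard shove dents it), do not lift it and do not let it run past the line, and let neither the can nor the robot knock the board or its heat sink. Leave the other things on the bench where they are.

Things in the scene. Friction and masses are not known exactly. Their poses are not given: they have to be found in the camera images.
- can: Loose reservoir capacitor: smooth black-sleeved cylinder, 76 mm diameter, 146 mm long, about 0.8 kg, lying on the tray's bare sheet before the pad, up to 0.2 rad askew to the line. Origin mid-axis; its y runs along the cylinder to the terminal end (line's +y side); x and z turn as it rolls. Let go at 0.05 m/s it coasts about 4 mm, at 0.1 m/s 15 mm. A push above 25 N dents it.
- line (a point): Middle of the white line (194 mm long, 2.5 mm wide) printed on the black rubber pad's top, 5 mm above the bench; its ends show at both sides of the board above. y along the line, x level across it, from the robot's side to the heat sink, z up.
- pad_edge (a point): Middle of the pad's robot-side top edge, 45 mm before the line and parallel to it (same axes). The pad is 2 mm thick, 80 mm wide (x), 200 mm long (y), its edge a square step. The can meets it with its axis 12 mm before the edge. Pushed at mid height it jams or needs over 20 N; fingers slanting forward that meet it 15 to 25 mm below mid height roll it up with 3 to 10 N. Nothing holds it beyond.
- chassis: Fixed aluminium tray, 3 mm sheet, 360 x 440 mm. Origin on the bench under the line's middle, axes as the line's. The sheet reaches from x = -215 to +145 mm; side flanges 30 mm high at y = +-218 mm; front open. Beside the pad, at x above -30 mm: at y = +100 to +200 mm a yellow ring transformer 70 mm high, at y below -130 mm parts up to 25 mm high.
- amp: Fixed output stage over the line, origin and axes as the tray's. Level black board 3 mm thick, underside 96 mm above the bench, x -50 to +55 mm, y +-58 mm; two upright capacitors near its robot-side edge, tops at 149 mm. Heat sink x +55 to +101 mm, 153 mm high, 17 mm clear of a can on the line. A gripper pointing straight down meets the board; slanted some 40 degrees, tips leading, it reaches the line.
- block: Bystander: bare wooden block 190 x 50 x 42 mm on the bench left of the tray; origin under its middle.
- tray: Bystander: clear plastic bin of relays, 170 x 110 x 45 mm, on the bench left of the chassis tray; origin under its middle.
- tape: Bystander: black tape dispenser, 150 x 60 mm, 90 mm high, on the bench right of the tray; origin under its middle.
- scissors: Bystander: scissors lying flat, about 200 mm long, on the bench right of the tray; origin at their pivot.
There are look-alikes about, which are no part of the job. What is shaped like the can but brown or pink is not meant.

How it is judged:
At the end, for the whole second after the job is handed in: The can lies still on the pad, its axis within 6 mm of the line and within 0.08 rad (4.5 degrees) of parallel to it, its middle within 30 mm of the line's middle (x of can in the frame of line between -0.006 and 0.006 m and y of can in the frame of line between -0.03 and 0.03 m and z of can in the frame of line below 0.041 m and angle between the y axis of can and the y axis of line, either way round below 0.08 rad and linear speed of can below 0.005 m/s and angular speed of can below 0.1 rad/s); the robot touches nothing.
It fails at once if the can was pushed with more than 25 N (contact force between can and the fingers above 25 N).
It fails at once if the can ran more than 12 mm past the line (x of can in the frame of line above 0.012 m).
It fails at once if the can was lifted (z of can in the frame of line above 0.05 m).
It fails at once if the board or heat sink was knocked (more than 3 N) (contact force between amp and anything else above 3 N).
It fails at once if one of the other things on the bench (block, relay bin, tape dispenser, scissors) was moved more than 20 mm (distance of any of block, tray, tape, scissors from where it was at the start of the episode above 0.02 m).
It also fails if it takes over 72 s, if anything falls off the work surface, if the arm or the gripper's body presses on something with over 40 N, if the wrist force passes 120 N, or if a joint passes its speed limit or range.

## Working session

There is one attempt and no reset: what is moved stays moved. The work goes in short steps, Python scripts to look and compute and a tool call to move; the robot and the scene stay as the last step left them, time stands still between calls to the robot, and variables do not carry over. Pictures are saved under pics/ and viewed, at most 10 in all, crops included, and the job is handed in when it is done.

Besides the shell and the picture viewer there is one more tool, called after "Request:" as a command line: name --pt "numbers of a row" for each row, then --argument value for the rest. jog_arm: Moves the arm, as the interface text tells. Its arguments: {"type":"object","properties":{"deltas":{"type":"array"},"newtons":{"type":"number"}},"required":["deltas"]}

```bash
mkdir -p pics; ls
cat > h.py <<'E'
import numpy as np,cv2
from scipy.spatial.transform import Rotation as R
from station import bot
def rot(a):
    a=np.array(a,float)
    return a if a.shape==(3,3) else R.from_quat(np.roll(a.ravel(),-1)).as_matrix()
def ray(c,u,v): return rot(c["attitude"])@np.linalg.solve(c["K"],[u,v,1.])
def onplane(c,u,v,z):
    d=ray(c,u,v); e=np.array(c["eye"]); return e+d*(z-e[2])/d[2]
def proj(c,p):
    q=rot(c["attitude"]).T@(np.array(p)-c["eye"]); k=c["K"]@q; return k[:2]/k[2]
E
python3 - <<'E'
from h import *
for n in("scene","side"):
    c=bot.read_camera(n);cv2.imwrite(f"pics/{n}0.png",c["img"][:,:,::-1]);print(n,c["K"],c["eye"],c["attitude"])
o=bot.get_obs();print(o,bot.tip_reach)
E
```

```text
pics
scene [[414.25948207   0.         319.85018671]
 [  0.         414.25948207 204.82194409]
 [  0.           0.           1.        ]] [ 1.14306209 -0.65900201  1.15471834] [-0.33033497  0.85004962  0.38561424 -0.13998609]
side [[371.44635196   0.         321.90752663]
 [  0.         371.44635196 197.33236731]
 [  0.           0.           1.        ]] [-0.04570687 -0.74168469  0.58356997] [-0.47293942  0.8342533  -0.24288171  0.14614447]
{'t': 0.1, 'q': array([-1.42610595,  0.47770429,  0.02233741,  1.55636497, -0.01147047,
        1.10931385, -0.08311395]), 'joint_vel': array([-1.95686335e-04, -1.62893101e-03,  2.75198100e-04, -3.96100962e-03,
       -5.74352154e-04,  4.08681666e-05,  6.46803274e-04]), 'joint_torque': array([ 3.86523083e-03, -5.97758353e+01,  1.61321584e+00, -2.81954241e+01,
        1.27581359e-02,  5.03261734e-03,  1.19579909e-05]), 'eef_pos': array([0.16870862, 0.65305129, 0.2524264 ]), 'tool_rot': array([-3.25875683e-05,  1.26047074e-01,  9.92023913e-01, -8.30504883e-04]), 'contact_force': array([-0.81425855,  0.05187461, -0.12394614]), 'torque': array([ 0.03024226, -0.01637325,  0.03353786]), 'grasp_force': 0.0, 'gripper_width': 0.9992209584864397} 0.022
```

View pics/scene0.png

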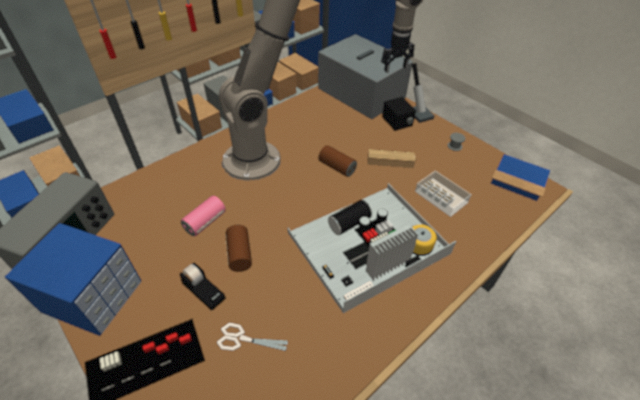

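View pics/side0.png

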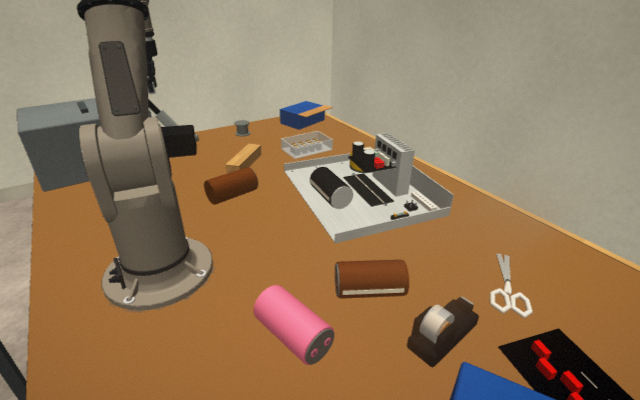

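Run:
```python
from h import *
a=cv2.imread("pics/scene0.png")[175:315,280:470];b=cv2.imread("pics/side0.png")[120:245,275:460]
cv2.imwrite("pics/sc.png",cv2.resize(a,None,fx=4,fy=4,interpolation=2));cv2.imwrite("pics/sd.png",cv2.resize(b,None,fx=4,fy=4,interpolation=2))
```

```text
(no output)
```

View pics/sc.png

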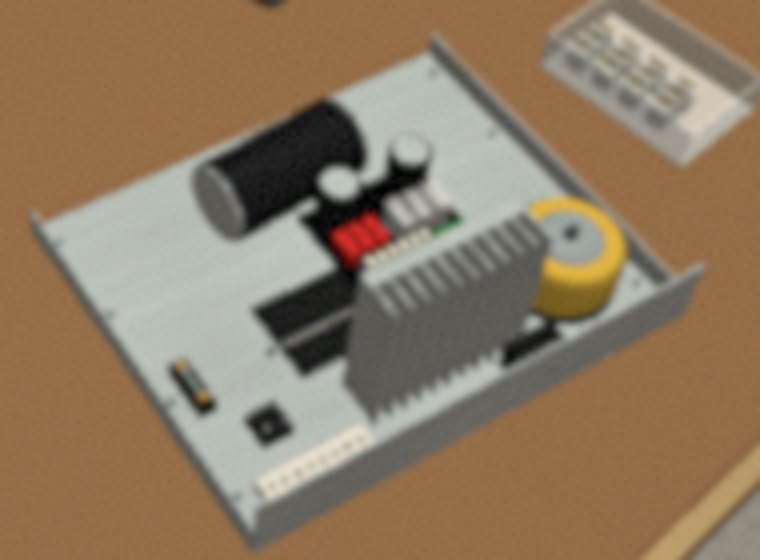

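View pics/sd.png

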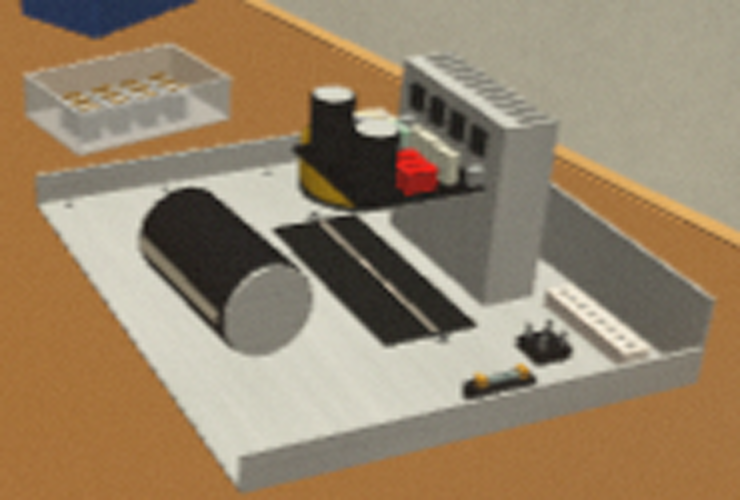

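The side view shows the pad with the line from about (384,203) to (355,175), and the can's near cap at about (342,197). The scene view shows the same cap at about (334,225).

Run:
```python
from h import *
s=bot.read_camera("scene");d=bot.read_camera("side")
S=lambda u,v:(u/4+280,v/4+175); D=lambda u,v:(u/4+275,v/4+120)
np.set_printoptions(precision=4,suppress=True)
def pr(n,c,uv,z): p=onplane(c,*uv,z);print(n,p);return p
a=pr("line-",d,D(437,332),.005);b=pr("line+",d,D(322,219),.005);print(np.linalg.norm(a-b),(a+b)/2,"yaw",np.arctan2(*(b-a)[[1,0]])-np.pi/2)
for n,u in dict(nf=(388,346),nb=(476,323),ff=(273,229),fb=(350,215)).items(): pr("pad "+n,d,D(*u),.005)
pr("S pad nf",s,S(253,310),.005);pr("S pad nb",s,S(305,375),.005);pr("S line-",s,S(280,347),.005)
f=pr("tray -",s,S(32,213),.03);g=pr("tray +",s,S(435,37),.03);print(np.linalg.norm(f-g),"yaw",np.arctan2(*(g-f)[[1,0]])-np.pi/2)
pr("Dtray-",d,D(240,488),.0);h=pr("Dtray+",d,D(38,175),.03)
pr("S back-",s,S(252,545),0)
n1=pr("can- S",s,S(218,201),.041);n2=pr("can- D",d,D(268,308),.041)
f1=pr("can+ S",s,S(346,127),.041);f2=pr("can+ D",d,D(160,228),.041)
for p,q in((n1,f1),(n2,f2)):print(np.linalg.norm(q-p),(p+q)/2,np.arctan2(*(q-p)[[1,0]])-np.pi/2)
```

```text
line- [ 0.6325 -0.0525  0.005 ]
line+ [0.6715 0.1399 0.005 ]
0.19628483561750645 [0.652  0.0437 0.005 ] yaw -0.19990265054042222
pad nf [ 0.5885 -0.0485  0.005 ]
pad nb [ 0.6664 -0.0581  0.005 ]
pad ff [0.6249 0.1467 0.005 ]
pad fb [0.6966 0.1333 0.005 ]
S pad nf [ 0.5947 -0.0409  0.005 ]
S pad nb [ 0.6698 -0.0536  0.005 ]
S line- [ 0.6366 -0.0499  0.005 ]
tray - [ 0.4065 -0.1285  0.03  ]
tray + [0.4898 0.2995 0.03  ]
0.43600189092098884 yaw -0.1921105722480161
Dtray- [ 0.4028 -0.1259  0.    ]
Dtray+ [0.4818 0.2952 0.03  ]
S back- [ 0.75   -0.1901  0.    ]
can- S [ 0.5086 -0.0034  0.041 ]
can- D [ 0.5084 -0.0063  0.041 ]
can+ S [0.521 0.143 0.041]
can+ D [0.508  0.1393 0.041 ]
0.14694164515820818 [0.5148 0.0698 0.041 ] -0.08494170223407993
0.14561198980623583 [0.5082 0.0665 0.041 ] 0.0030783546547814566
```

Request:
jog_arm --pt "0.01 -0.02 0 0 0 0.058 1" --pt "0.018 -0.04 0 -0.0146 -0.0736 0 1" --pt "0.018 -0.04 0 -0.0146 -0.0736 0 1" --pt "0.018 -0.04 0 -0.0146 -0.0736 0 1" --pt "0.018 -0.04 0 -0.0146 -0.0736 0 1" --pt "0.018 -0.04 0 -0.0146 -0.0736 0 1" --pt "0.018 -0.04 0 -0.0146 -0.0736 0 1" --pt "0.018 -0.04 0 -0.0146 -0.0736 0 1" --pt "0.018 -0.04 0 -0.0146 -0.0736 0 1" --pt "0.018 -0.04 0 -0.0146 -0.0736 0 1"

```text
t: 1.2
eef_pos: [0.3413, 0.2722, 0.2535]
tool_rot: [0.331, 0.092, 0.939, -0.032]
contact_force: [0.7, -0.5, -0.2]
gripper_width: 1.005
grasp_force: 0.0
```

Request:
jog_arm --pt "0.013 -0.031 -0.012 -0.0146 -0.0736 0 1" --pt "0.013 -0.031 -0.012 0 0 0 1" --pt "0.013 -0.031 -0.012 0 0 0 1" --pt "0.013 -0.031 -0.012 0 0 0 1" --pt "0.013 -0.031 -0.012 0 0 0 1" --pt "0.013 -0.031 -0.012 0 0 0 1" --pt "0 0 -0.02 0 0 0 1" --pt "0 0 -0.02 0 0 0 1" --pt "0 0 0 0 0 0 1"

```text
t: 2.1
eef_pos: [0.3701, 0.1998, 0.1896]
tool_rot: [0.371, 0.062, 0.921, -0.098]
contact_force: [0.1, -0.0, -0.1]
gripper_width: 0.999
grasp_force: 0.0
```

```bash
cat >> h.py <<'E'
L0=np.array([.654,.045,.005]);YAW=-.195
RL=R.from_euler('z',YAW).as_matrix()
def toL(p): return RL.T@(np.array(p)-L0)
def st():
    o=bot.get_obs();T=rot(o["tool_rot"]);print("tcpL",toL(o["eef_pos"]).round(4),"Lz",(RL.T@T[:,2]).round(3),"Ly",(RL.T@T[:,1]).round(3),"q",o["q"].round(2),"t",round(o["t"],2));return o
E
python3 - <<'E'
from h import *
st();c=bot.read_camera("side");cv2.imwrite("pics/sd1.png",cv2.resize(c["img"][110:260,250:450,::-1],None,fx=4,fy=4,interpolation=2))
E
```

```text
tcpL [-0.3085  0.0969  0.1846] Lz [ 0.702 -0.093 -0.706] Ly [-0.004  0.991 -0.135] q [-0.23  0.32 -1.07  2.44  1.27  1.16 -0.79] t 2.1
```

View pics/sd1.png

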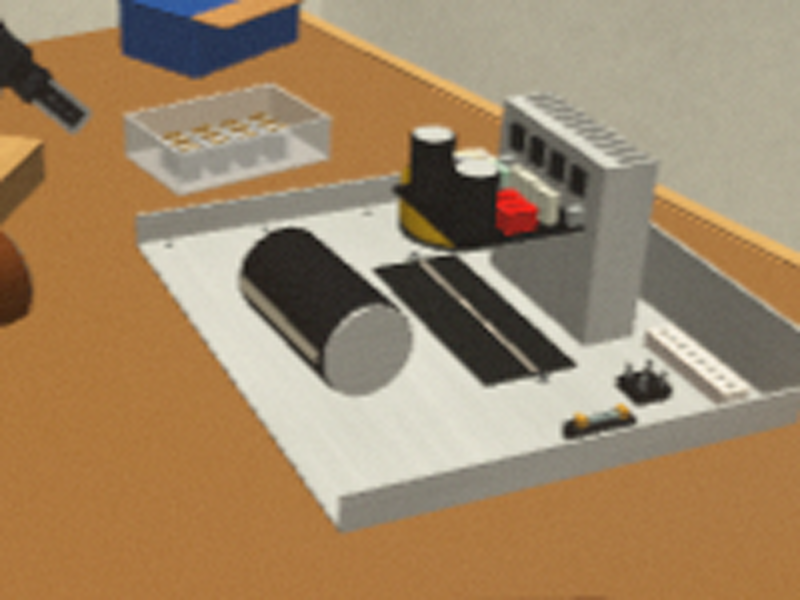

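```bash
cat >> h.py <<'E'
def want(pL,t):
    """world shift and rotvec to reach tool pos pL (line frame), tilt t"""
    o=st();z=np.array([np.sin(t),0,-np.cos(t)]);y=np.array([0,1.,0]);T=RL@np.c_[np.cross(y,z),y,z]
    print("shift",(RL@np.array(pL)+L0-o["eef_pos"]).round(4),"rot",R.from_matrix(T@rot(o["tool_rot"]).T).as_rotvec().round(4))
E
python3 - <<'E'
from h import *
want([-.235,-.005,.10],.3)
E
```

```text
tcpL [-0.3078  0.0968  0.1859] Lz [ 0.705 -0.094 -0.703] Ly [-0.003  0.991 -0.135] q [-0.24  0.32 -1.06  2.44  1.27  1.16 -0.79] t 2.15
shift [ 0.0517 -0.1139 -0.0859] rot [ 0.2226  0.4462 -0.0351]
```

Request:
jog_arm --pt "0.015 0 0 0.04 0.085 -0.007 1" --pt "0.015 0 0 0.045 0.089 -0.007 1" --pt "0.015 0 0 0.045 0.089 -0.007 1" --pt "0.01 -0.02 0 0.045 0.089 -0.007 1" --pt "0 -0.025 -0.01 0.045 0.089 -0.007 1" --pt "0 -0.025 -0.01 0 0 0 1" --pt "0 -0.025 -0.01 0 0 0 1" --pt "0 -0.02 -0.01 0 0 0 1" --pt "0 0 0 0 0 0 1"

```text
t: 3.05
eef_pos: [0.426, 0.0821, 0.1531]
tool_rot: [0.156, 0.097, 0.983, -0.017]
contact_force: [-0.4, -0.3, 0.9]
gripper_width: 0.998
grasp_force: 0.0
```

Run:
```python
from h import *
want([-.235,-.005,.04],.3)
```

```text
tcpL [-0.2309 -0.0078  0.1481] Lz [ 0.31  -0.005 -0.951] Ly [ 0.003  1.    -0.004] q [ 0.46  0.25 -1.01  2.34  0.83  0.58  0.18] t 3.05
shift [-0.0035  0.0035 -0.1081] rot [0.0069 0.0144 0.0025]
```

Request:
jog_arm --pt "-0.004 0.003 -0.02 0 0 0 1" --pt "0 0 -0.02 0 0 0 1" --pt "0 0 -0.02 0 0 0 1" --pt "0 0 -0.02 0 0 0 1" --pt "0 0 -0.02 0 0 0 1" --pt "0 0 0 -0.012 -0.06 0 1" --pt "0 0 0 -0.016 -0.08 0 1" --pt "0 0 0 -0.016 -0.08 0 1" --pt "0 0 0 -0.016 -0.08 0 1" --pt "0 0 0 -0.016 -0.08 0 1"

```text
t: 4.05
eef_pos: [0.4477, 0.1053, 0.036]
tool_rot: [0.262, 0.076, 0.96, -0.062]
contact_force: [-0.1, 1.0, 0.2]
gripper_width: 1.001
grasp_force: 0.0
```

Run:
```python
from h import *
want([-.235,-.005,.025],.75)
```

```text
tcpL [-0.2141  0.0191  0.031 ] Lz [ 0.516 -0.06  -0.855] Ly [-0.015  0.997 -0.079] q [ 0.45  1.1  -1.4   2.43  1.8   1.47 -0.61] t 4.05
shift [-0.0252 -0.0196 -0.006 ] rot [ 0.0379 -0.2202 -0.0063]
```

Run:
```python
from h import *
c=bot.read_camera("side");cv2.imwrite("pics/sd2.png",cv2.resize(c["img"][130:230,260:400,::-1],None,fx=5,fy=5,interpolation=2))
o=bot.get_obs();T=rot(o["tool_rot"])
for r in(.009,.022):
  for y in(-.057,-.0425):
    p=o["eef_pos"]+T@np.array([-.011,y,r]);print(r,y,toL(p).round(4),((proj(c,p)-[260,130])*5).round(0))
```

```text
0.009 -0.057 [-0.199  -0.0353  0.0333] [276. 324.]
0.009 -0.0425 [-0.1992 -0.0208  0.0322] [267. 314.]
0.022 -0.057 [-0.1922 -0.036   0.0222] [287. 339.]
0.022 -0.0425 [-0.1925 -0.0216  0.0211] [278. 329.]
```

View pics/sd2.png

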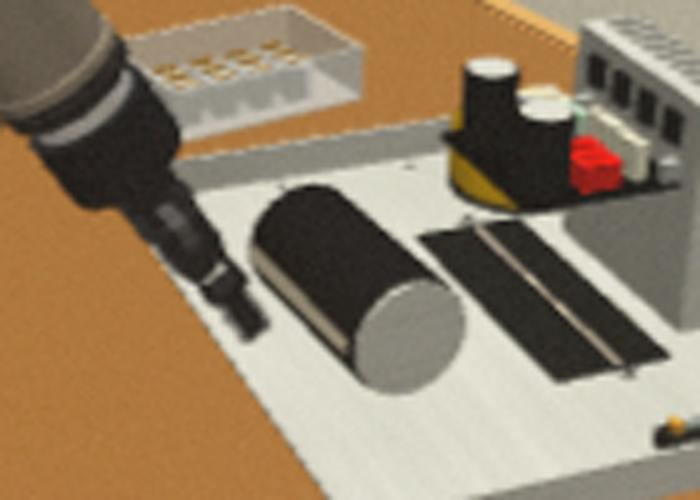

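Run:
```python
from h import *
want([-.205,-.003,.017],.45)
```

```text
tcpL [-0.214   0.0215  0.0309] Lz [ 0.518 -0.057 -0.853] Ly [-0.017  0.997 -0.077] q [ 0.45  1.1  -1.4   2.43  1.8   1.47 -0.61] t 4.1
shift [ 0.0041 -0.0257 -0.0139] rot [ 0.0928  0.0775 -0.0207]
```

Request:
jog_arm --pt "0 0 0 0.031 0.026 -0.007 1" --pt "0 -0.005 0 0.031 0.026 -0.007 1" --pt "0 -0.005 0 0.031 0.026 -0.007 1" --pt "0.001 -0.005 -0.005 0 0 0 1" --pt "0.001 -0.005 -0.005 0 0 0 1" --pt "0.002 -0.005 -0.004 0 0 0 1" --pt "0 0 0 0 0 0 1"

```text
t: 4.8
eef_pos: [0.4513, 0.0796, 0.0229]
tool_rot: [0.22, 0.096, 0.97, -0.021]
contact_force: [-0.5, 0.2, -0.5]
gripper_width: 0.999
grasp_force: 0.0
```

Run:
```python
from h import *
want([-.175,-.003,.017],.5)
```

```text
tcpL [-0.2055 -0.0053  0.0179] Lz [ 0.431 -0.    -0.902] Ly [0.003 1.    0.001] q [ 0.6   1.06 -1.37  2.42  1.79  1.26 -0.52] t 4.8
shift [ 0.0304 -0.0036 -0.0009] rot [-0.0116 -0.0531  0.0027]
```

Request:
jog_arm --pt "0.003 -0.0006 0 0 0 0 1" --pt "0.003 -0.0006 0 0 0 0 1" --pt "0.003 -0.0006 0 0 0 0 1" --pt "0.003 -0.0006 0 0 0 0 1" --pt "0.003 -0.0006 0 -0.003 -0.015 0 1" --pt "0.003 -0.0006 0 -0.003 -0.015 0 1" --pt "0.003 -0.0006 0 -0.003 -0.015 0 1" --pt "0.003 -0.0006 0 -0.003 -0.015 0 1" --pt "0.003 -0.0006 0 -0.003 -0.015 0 1" --pt "0.003 -0.0006 0 -0.003 -0.015 0 1"

```text
t: 5.8
eef_pos: [0.482, 0.0742, 0.0239]
tool_rot: [0.266, 0.095, 0.959, -0.025]
contact_force: [0.3, 0.7, 0.2]
gripper_width: 0.999
grasp_force: 0.1
```

Run:
```python
from h import *
want([-.145,-.003,.017],.65)
print(bot.get_obs()["contact_force"])
```

```text
tcpL [-0.1744 -0.0047  0.0189] Lz [ 0.514  0.001 -0.858] Ly [0.003 1.    0.003] q [ 0.58  1.07 -1.33  2.41  1.91  1.29 -0.56] t 5.8
shift [ 0.0292 -0.004  -0.0019] rot [-0.0244 -0.1073  0.0025]
[0.30052967 0.74426579 0.15863597]
```

Request:
jog_arm --pt "0.002 -0.0004 0 -0.002 -0.012 0 1" --pt "0.003 -0.0006 0 -0.002 -0.012 0 1" --pt "0.003 -0.0006 0 -0.002 -0.012 0 1" --pt "0.003 -0.0006 0 -0.002 -0.012 0 1" --pt "0.003 -0.0006 0 -0.002 -0.012 0 1" --pt "0.003 -0.0006 0 -0.002 -0.012 0 1" --pt "0.003 -0.0006 0 -0.002 -0.012 0 1" --pt "0.003 -0.0006 0 -0.002 -0.012 0 1" --pt "0.003 -0.0006 0 -0.002 -0.012 0 1" --pt "0.002 -0.0004 0 -0.002 -0.012 0 1"

```text
t: 6.8
eef_pos: [0.5101, 0.0685, 0.0239]
tool_rot: [0.323, 0.094, 0.941, -0.029]
contact_force: [0.1, 0.1, -0.5]
gripper_width: 1.0
grasp_force: 0.0
```

Run:
```python
from h import *
want([-.125,-.003,.015],.75)
print(bot.get_obs()["contact_force"])
for n,(a,b,e,f) in dict(scene=(180,280,310,430),side=(130,230,260,400)).items():
  c=bot.read_camera(n);cv2.imwrite(f"pics/{n}3.png",cv2.resize(c["img"][a:b,e:f,::-1],None,fx=4,fy=4,interpolation=2))
a=cv2.imread("pics/scene3.png");b=cv2.imread("pics/side3.png");cv2.imwrite("pics/both3.png",cv2.resize(np.hstack([a,b]),None,fx=.75,fy=.75))
```

```text
tcpL [-0.1457 -0.0049  0.0189] Lz [ 0.614  0.004 -0.789] Ly [0.002 1.    0.007] q [ 0.55  1.1  -1.27  2.42  2.07  1.36 -0.63] t 6.8
shift [ 0.0207 -0.0022 -0.0039] rot [-0.0241 -0.0854  0.0021]
[ 0.06967321  0.0890242  -0.47359583]
```

View pics/both3.png

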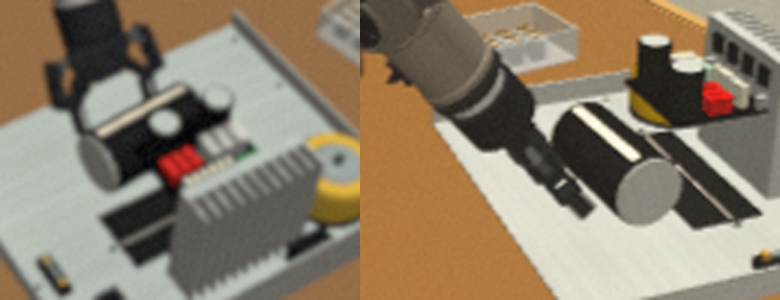

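Request:
jog_arm --pt "0.0025 -0.0005 -0.001 -0.0025 -0.009 0 1" --pt "0.0025 -0.0005 -0.001 -0.0025 -0.009 0 1" --pt "0.0025 -0.0005 -0.001 -0.0025 -0.009 0 1" --pt "0.0025 -0.0005 -0.001 -0.0025 -0.009 0 1" --pt "0.0025 -0.0005 0 -0.0025 -0.009 0 1" --pt "0.0025 -0.0005 0 -0.0025 -0.009 0 1" --pt "0.0025 -0.0005 0 -0.0025 -0.009 0 1" --pt "0.0025 -0.0005 0 -0.0025 -0.009 0 1" --pt "0.0025 -0.0005 0 -0.0025 -0.009 0 1" --pt "0.0025 -0.0005 0 -0.0025 -0.009 0 1"

```text
t: 7.9
eef_pos: [0.535, 0.0635, 0.0199]
tool_rot: [0.366, 0.091, 0.925, -0.036]
contact_force: [-0.4, -0.7, -0.2]
gripper_width: 1.001
grasp_force: 0.1
```

Run:
```python
from h import *
want([-.105,-.003,.015],.75)
print(bot.get_obs()["contact_force"])
c=bot.read_camera("side");np.save("s4.npy",c["img"]);cv2.imwrite("pics/side4.png",cv2.resize(c["img"][140:215,320:400,::-1],None,fx=8,fy=8,interpolation=2))
```

```text
tcpL [-0.1204 -0.0049  0.0149] Lz [ 0.685 -0.001 -0.729] Ly [0.002 1.    0.   ] q [ 0.52  1.13 -1.21  2.41  2.2   1.41 -0.66] t 7.9
shift [ 0.0154 -0.0011  0.0001] rot [0.0008 0.0041 0.0019]
[-0.35826635 -0.74529477 -0.15358705]
```

View pics/side4.png

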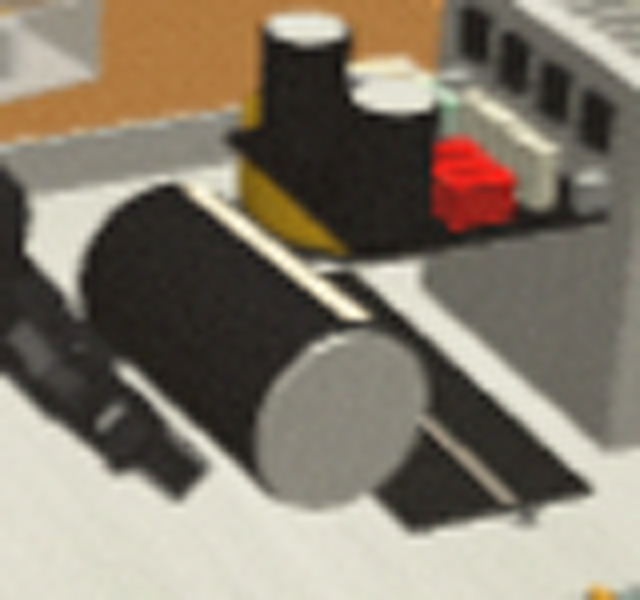

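Request:
jog_arm --pt "0.002 -0.0004 0 0 0 0 1" --pt "0.002 -0.0004 0 0 0 0 1" --pt "0.002 -0.0004 0 0 0 0 1" --pt "0.002 -0.0004 0 0 0 0 1" --pt "0.002 -0.0004 0 0 0 0 1" --pt "0.001 -0.0002 0 0 0 0 1" --pt "0.001 -0.0002 0 0 0 0 1" --pt "0.001 -0.0002 0 0 0 0 1"

```text
t: 8.75
eef_pos: [0.5476, 0.061, 0.0198]
tool_rot: [0.366, 0.091, 0.925, -0.036]
contact_force: [-2.2, -0.3, 0.9]
gripper_width: 1.002
grasp_force: 1.0
```

```bash
cat >> h.py <<'E'
def cap(img,guess,c,zs=(.041,.043)):
    h=cv2.cvtColor(img,cv2.COLOR_RGB2GRAY).astype(int);s=img.max(2).astype(int)-img.min(2)
    m=((h>90)&(h<165)&(s<25)).astype(np.uint8)
    n,l,stt,cen=cv2.connectedComponentsWithStats(cv2.morphologyEx(m,cv2.MORPH_OPEN,np.ones((3,3),np.uint8)),connectivity=4)
    k=l[int(guess[1]),int(guess[0])]
    if k==0: print("no cap",h[int(guess[1]),int(guess[0])]);return
    print("cap",cen[k].round(2),stt[k],[toL(onplane(c,*cen[k],z)).round(4).tolist() for z in zs]);return cen[k]
E
python3 - <<'E'
from h import *
st();print(bot.get_obs()["contact_force"])
c=bot.read_camera("side");im=np.load("s4.npy");print("manual",toL(onplane(c,362.75,192.25,.041)))
cap(im,(362,192),c);cap(c["img"],(365,192),c)
E
```

```text
tcpL [-0.1074 -0.0049  0.0148] Lz [ 0.684 -0.001 -0.73 ] Ly [0.002 1.    0.   ] q [ 0.54  1.12 -1.21  2.38  2.2   1.39 -0.64] t 8.75
[-2.22543378 -0.28166676  0.88975995]
manual [-0.06422094 -0.07478303  0.036     ]
cap [362.06 192.01] [352 181  21  22 362] [[-0.0655, -0.0728, 0.036], [-0.0672, -0.0759, 0.038]]
cap [365.05 191.05] [355 180  21  22 363] [[-0.0546, -0.0708, 0.036], [-0.0563, -0.0739, 0.038]]
```

Request:
jog_arm --pt "0.001 -0.0002 0 0 0 0 1" --pt "0.001 -0.0002 0 0 0 0 1" --pt "0.001 -0.0002 0 0 0 0 1"

```text
t: 9.1
eef_pos: [0.5508, 0.0604, 0.0199]
tool_rot: [0.366, 0.091, 0.925, -0.036]
contact_force: [-2.9, 0.7, 0.2]
gripper_width: 1.005
grasp_force: 1.3
```

Run:
```python
from h import *
st();print(bot.get_obs()["contact_force"])
c=bot.read_camera("side");cap(c["img"],(366,191),c)
```

```text
tcpL [-0.1043 -0.0049  0.0149] Lz [ 0.684 -0.001 -0.729] Ly [0.002 1.    0.   ] q [ 0.54  1.12 -1.21  2.38  2.2   1.38 -0.63] t 9.1
[-2.87545885  0.73209547  0.19232651]
cap [365.62 190.67] [355 180  22  22 372] [[-0.0519, -0.0693, 0.036], [-0.0537, -0.0724, 0.038]]
```

Request:
jog_arm --pt "0.001 -0.0002 0 0 0 0 1" --pt "0.001 -0.0002 0 0 0 0 1" --pt "0.001 -0.0002 0 0 0 0 1" --pt "0.001 -0.0002 0 0 0 0 1" --pt "0.001 -0.0002 0 0 0 0 1" --pt "0.001 -0.0002 0 0 0 0 1"

```text
t: 9.75
eef_pos: [0.5569, 0.0589, 0.0199]
tool_rot: [0.366, 0.092, 0.925, -0.036]
contact_force: [-3.0, 1.2, 0.4]
gripper_width: 1.001
grasp_force: 1.4
```

Run:
```python
from h import *
st();print(bot.get_obs()["contact_force"])
c=bot.read_camera("side");cap(c["img"],(367,190),c)
```

```text
tcpL [-0.0979 -0.0051  0.0149] Lz [ 0.684 -0.002 -0.729] Ly [ 0.002  1.    -0.   ] q [ 0.55  1.12 -1.2   2.36  2.2   1.37 -0.62] t 9.75
[-3.0096616   1.237295    0.40024145]
cap [366.03 190.7 ] [355 180  23  22 382] [[-0.0508, -0.0699, 0.036], [-0.0526, -0.073, 0.038]]
```

Request:
jog_arm --pt "0.001 -0.0002 0 0 0 0 1" --pt "0.001 -0.0002 0 0 0 0 1" --pt "0.001 -0.0002 0 0 0 0 1" --pt "0.001 -0.0002 0 0 0 0 1"

```text
t: 10.2
eef_pos: [0.5613, 0.058, 0.0201]
tool_rot: [0.366, 0.092, 0.925, -0.036]
contact_force: [-0.8, -0.2, 0.6]
gripper_width: 1.001
grasp_force: 0.3
```

Run:
```python
from h import *
st();print(bot.get_obs()["contact_force"])
c=bot.read_camera("side");cap(c["img"],(367,190),c)
```

```text
tcpL [-0.0935 -0.0052  0.0151] Lz [ 0.685 -0.002 -0.729] Ly [ 0.003  1.    -0.   ] q [ 0.55  1.12 -1.2   2.35  2.21  1.36 -0.61] t 10.2
[-0.77693778 -0.18458107  0.58221871]
cap [367.24 190.38] [357 179  22  23 382] [[-0.0465, -0.0694, 0.036], [-0.0483, -0.0725, 0.038]]
```

Request:
jog_arm --pt "0 0 0.001 -0.003 -0.015 0 1" --pt "0 0 0.001 -0.003 -0.015 0 1" --pt "0 0 0.001 -0.003 -0.015 0 1" --pt "0.001 -0.0002 0 -0.003 -0.015 0 1" --pt "0.001 -0.0002 0 -0.003 -0.015 0 1" --pt "0.001 -0.0002 0 -0.003 -0.015 0 1" --pt "0.001 -0.0002 0 -0.003 -0.015 0 1" --pt "0.001 -0.0002 0 -0.003 -0.015 0 1" --pt "0.001 -0.0002 0 -0.003 -0.015 0 1" --pt "0.001 -0.0002 0 -0.003 -0.015 0 1"

```text
t: 11.25
eef_pos: [0.5678, 0.0569, 0.0229]
tool_rot: [0.436, 0.088, 0.894, -0.043]
contact_force: [-0.7, -0.1, 0.4]
gripper_width: 1.0
grasp_force: 0.1
```

```bash
cat >> h.py <<'E'
def step(g):
    st();print(bot.get_obs()["contact_force"].round(2))
    c=bot.read_camera("side");cap(c["img"],g,c);return c
E
python3 - <<'E'
from h import *
step((369,189))
E
```

```text
tcpL [-0.0868 -0.005   0.0179] Lz [ 0.788 -0.001 -0.616] Ly [ 0.002  1.    -0.   ] q [ 0.49  1.17 -1.13  2.39  2.39  1.52 -0.72] t 11.25
[-0.66 -0.11  0.37]
cap [400.54 193.98] [ 335  151  118   91 3145] [[0.0352, -0.1225, 0.036], [0.0331, -0.1254, 0.038]]
```

```bash
sed -i 's/np.ones((3,3),np.uint8))/cv2.getStructuringElement(cv2.MORPH_ELLIPSE,(13,13)))/' h.py
python3 - <<'E'
from h import *
c=step((369,189));im=c["img"];np.save("s5.npy",im)
print(cv2.cvtColor(im,cv2.COLOR_RGB2GRAY)[174:206:2,350:392:2])
cap(np.load("s4.npy"),(362,192),c)
E
```

```text
tcpL [-0.087  -0.005   0.0176] Lz [ 0.788 -0.002 -0.616] Ly [ 0.002  1.    -0.   ] q [ 0.49  1.17 -1.13  2.39  2.39  1.52 -0.72] t 11.3
[-1.46 -0.93 -0.54]
cap [405.3  182.63] [ 360  152   92   57 2136] [[0.0869, -0.0672, 0.036], [0.0846, -0.0703, 0.038]]
[[ 39  37  37  39  41  43  41  37  42  42  35 133 107 103 104 108 103 107
  105 107 105]
 [ 31  39  39  37  40  40  41  44  42  37  39  40 102 103 104 107 105 105
  107 107 105]
 [ 36  35  36  38  40  35  42  41  39  39  58  64  68 119 109 102 106 107
  108 107 105]
 [ 30  32  35  42  37  40  40  43  66 158 152 132 138 144  97 104 105 108
  106 106 104]
 [ 34  36  33  39  38  39  39 106 150 132 133 135 135 136 138 115 106 105
  106 107 102]
 [ 36  35  35  33  33  39  96 147 132 136 136 134 134 135 135 165 149 105
  104 103 104]
 [ 46  33  35  36  37  45 134 132 136 134 136 137 135 139 138 139 224 152
  105 105  99]
 [183  43  33  33  35 114 138 134 133 136 137 134 137 137 138 132 225 226
  163 109 104]
 [189 181  45  32  37 123 136 135 136 139 138 139 136 135 137 120 128 223
  225 191 107]
 [ 76 111 140  37  34 131 135 138 134 139 138 138 132 137 137  75  43  95
  219 224 198]
 [ 45  42  95 119  37 126 138 138 137 137 136 135 134 138 115  43  42  44
   95 219 221]
 [ 44  43  47 198 174 108 138 136 137 135 138 133 134 133  96  44  45  45
   42  68 216]
 [104  54 174 223 224 178 135 137 134 135 135 136 127  49 112 108  45  48
   44  44  65]
 [227 206 226 223 221 222 216 158 133 131 128  63  44  46  43 108 111  49
   44  40  47]
 [225 226 223 225 224 223 223 224 186  53  47  45  45  43  44  44 109  94
   59  83 124]
 [220 225 225 223 224 223 220 221 222 184  52  46  45  56  72 108 145 163
  124 216 216]]
cap [362.2  192.11] [352 181  21  23 352] [[-0.0654, -0.0735, 0.036], [-0.0671, -0.0766, 0.038]]
```

```bash
sed -i 's/(h>90)&(h<165)/(h>121)\&(h<148)/; s/(13,13)/(5,5)/' h.py
python3 - <<'E'
from h import *
c=step((369,189));cap(np.load("s4.npy"),(362,192),c)
E
```

```text
tcpL [-0.0871 -0.005   0.0175] Lz [ 0.787 -0.001 -0.617] Ly [ 0.002  1.    -0.   ] q [ 0.49  1.17 -1.13  2.39  2.39  1.52 -0.72] t 11.35
[-0.61  0.21 -0.32]
cap [370.17 189.96] [360 179  21  22 328] [[-0.0372, -0.0702, 0.036], [-0.039, -0.0733, 0.038]]
cap [362.19 192.16] [353 182  20  21 315] [[-0.0655, -0.0737, 0.036], [-0.0673, -0.0768, 0.038]]
```

Request:
jog_arm --pt "0.0015 -0.0003 0 0 0 0 1" --pt "0.0015 -0.0003 0 0 0 0 1" --pt "0.0015 -0.0003 0 0 0 0 1" --pt "0.0015 -0.0003 0 0 0 0 1" --pt "0.0015 -0.0003 0 0 0 0 1" --pt "0.0015 -0.0003 0 0 0 0 1" --pt "0.0015 -0.0003 0 0 0 0 1" --pt "0.0015 -0.0003 0 0 0 0 1" --pt "0.0015 -0.0003 0 0 0 0 1" --pt "0.0015 -0.0003 0 0 0 0 1"

```text
t: 12.4
eef_pos: [0.5829, 0.0539, 0.0229]
tool_rot: [0.436, 0.088, 0.895, -0.043]
contact_force: [-0.0, -0.8, 0.0]
gripper_width: 1.0
grasp_force: 0.1
```

Run:
```python
from h import *
step((374,189))
```

```text
tcpL [-0.0715 -0.005   0.0179] Lz [ 0.787 -0.001 -0.617] Ly [ 0.002  1.    -0.   ] q [ 0.5   1.17 -1.13  2.36  2.39  1.48 -0.69] t 12.4
[-0.04 -0.77  0.01]
cap [374.62 189.09] [365 179  21  21 318] [[-0.0222, -0.0702, 0.036], [-0.024, -0.0733, 0.038]]
```

Request:
jog_arm --pt "0.0015 -0.0003 0 0 0 0 1" --pt "0.0015 -0.0003 0 0 0 0 1" --pt "0.0015 -0.0003 0 0 0 0 1" --pt "0.0015 -0.0003 0 0 0 0 1" --pt "0.0015 -0.0003 0 0 0 0 1" --pt "0.0015 -0.0003 0 0 0 0 1" --pt "0.0015 -0.0003 0 0 0 0 1" --pt "0.0015 -0.0003 0 0 0 0 1" --pt "0.001 -0.0002 0 0 0 0 1" --pt "0.001 -0.0002 0 0 0 0 1"

```text
t: 13.45
eef_pos: [0.5969, 0.0511, 0.0229]
tool_rot: [0.436, 0.088, 0.895, -0.043]
contact_force: [0.6, 0.5, 0.4]
gripper_width: 0.998
grasp_force: 0.2
```

Run:
```python
from h import *
c=step((378,188))
im=np.load("s5.npy");h=cv2.cvtColor(im,cv2.COLOR_RGB2GRAY)
for v in range(196,203):
    u=np.arange(370,387);w=np.clip(h[v,370:387].astype(float)-50,0,None)
    if v<202: w[np.abs(u-(374.5+(v-196)*1.35))>4]=0
    uc=(u*w).sum()/w.sum();print(v,uc.round(2),toL(onplane(c,uc,v,.005)).round(4),h[v,370:387])
a=cv2.resize(c["img"][140:215,320:400,::-1],None,fx=5,fy=5,interpolation=2)
s=bot.read_camera("scene")["img"][180:280,320:420,::-1]
cv2.imwrite("pics/both6.png",np.hstack([a,cv2.resize(s,(375,375),interpolation=2)]))
```

```text
tcpL [-0.0572 -0.0051  0.0179] Lz [ 0.787 -0.002 -0.617] Ly [ 0.002  1.    -0.   ] q [ 0.51  1.16 -1.12  2.34  2.4   1.45 -0.67] t 13.45
[0.65 0.51 0.44]
cap [378.74 188.16] [369 178  21  21 316] [[-0.0077, -0.0694, 0.036], [-0.0097, -0.0725, 0.038]]
196 374.24 [-0.0104 -0.0527  0.    ] [138 136 133 136 134 135 133 126  96  56  44  46  45  46  45  47  42]
197 375.3 [-0.0102 -0.0592  0.    ] [136 136 137 139 137 131 100 114 147 110  59  44  43  47  47  44  44]
198 377.45 [-0.007  -0.0668  0.    ] [135 138 136 131 127  87  49  49 112 147 108  57  45  45  48  46  44]
199 380.08 [-0.0024 -0.0749  0.    ] [140 132 127 101  60  44  46  44  43 108 147 109  58  43  43  42  43]
200 381.09 [-0.0024 -0.0812  0.    ] [128 103  63  47  44  46  46  42  43  46 108 144 111  59  49  44  44]
201 382.05 [-0.0026 -0.0873  0.    ] [ 48  45  47  43  46  46  44  45  41  44  43 109 146 108  56  47  45]
202 383.07 [-0.0026 -0.0935  0.    ] [ 47  46  45  41  45  45  43  46  44  43  44  46 109 140  94  51  59]
```

View pics/both6.png

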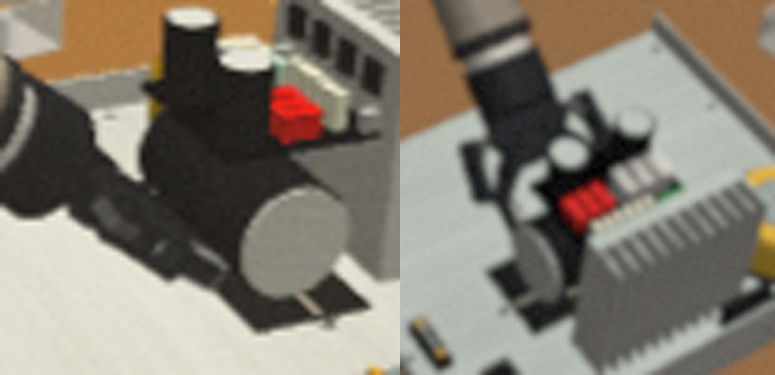

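Request:
jog_arm --pt "0.001 -0.0002 0 0 0 0 1" --pt "0.001 -0.0002 0 0 0 0 1" --pt "0.001 -0.0002 0 0 0 0 1" --pt "0.001 -0.0002 0 0 0 0 1" --pt "0.001 -0.0002 0 0 0 0 1" --pt "0.001 -0.0002 0 0 0 0 1" --pt "0.0005 -0.0001 0 0 0 0 1" --pt "0 0 0 0 0 0 1" --pt "0 0 0 0 0 0 1"

```text
t: 14.45
eef_pos: [0.6033, 0.0498, 0.0229]
tool_rot: [0.436, 0.088, 0.895, -0.043]
contact_force: [0.8, -1.0, 0.2]
gripper_width: 1.003
grasp_force: 0.0
```

Run:
```python
from h import *
c=step((380,188));im=c["img"];h=cv2.cvtColor(im,cv2.COLOR_RGB2GRAY)
print(h[176:204:2,364:396:2])
```

```text
tcpL [-0.0507 -0.0051  0.0179] Lz [ 0.787 -0.002 -0.617] Ly [ 0.002  1.    -0.   ] q [ 0.52  1.16 -1.12  2.32  2.4   1.43 -0.66] t 14.45
[ 0.75 -1.04  0.17]
cap [380.72 187.84] [371 177  21  22 323] [[-0.0011, -0.0698, 0.036], [-0.0031, -0.0729, 0.038]]
[[ 33  42  39  38  42  43  43  44  56  65  68  63 105 103 105 108]
 [ 35  38  42  38  41  38  57 110 173 138 135 134 101 104 107 105]
 [ 31  40  40  39  42  47 160 136 135 135 135 133 132 108 106 106]
 [ 33  37  36  40  48 139 134 134 134 136 138 137 138 133 104 107]
 [ 36  36  37  37 135 136 138 138 137 135 132 132 134 135 111 104]
 [ 37  33  35  53 140 137 138 135 138 137 138 137 135 135 106 103]
 [ 36  33  33  84 131 135 132 135 134 138 134 134 135 136 106 104]
 [ 85  41  35 103 133 136 134 138 136 133 136 136 135 121 104 105]
 [ 64 101  34  97 137 132 137 134 136 138 138 139 149 191 107 105]
 [ 41  68  46  56 136 136 136 136 137 136 134 129 207 221 197 113]
 [ 63  45  47  42 110 136 139 138 135 135 128  60  68 217 222 210]
 [ 54  46  42  43  45  87 124 125 138  62  48  44  43  66 211 221]
 [186  50  44  47  41  47  45  45 104 109  45  43  42  44  41 199]
 [224 184  51  47  43  43  43  48  44 107  92  55  84 125 168 222]]
```

Request:
jog_arm --pt "-0.002 0.0004 0 0 0 0 1" --pt "-0.004 0.0008 0 0 0 0 1" --pt "-0.006 0.0012 0 0 0 0 1" --pt "-0.01 0.002 0 0 0 0 1" --pt "-0.01 0.002 0.002 0 0 0 1" --pt "-0.01 0.002 0.004 0.003 0.015 0 1" --pt "-0.01 0.002 0.005 0.003 0.015 0 1" --pt "-0.01 0.002 0.005 0.003 0.015 0 1" --pt "0 0 0.005 0.003 0.015 0 1" --pt "0 0 0.005 0.003 0.015 0 1"

```text
t: 15.5
eef_pos: [0.5402, 0.0628, 0.049]
tool_rot: [0.401, 0.089, 0.911, -0.039]
contact_force: [0.5, -0.4, 0.1]
gripper_width: 0.998
grasp_force: 0.0
```

Run:
```python
from h import *
c=step((380,188));w=bot.read_camera("wrist");cv2.imwrite("pics/w.png",w["img"][:,:,::-1]);print(w["K"],w["eye"],w["attitude"])
```

```text
tcpL [-0.1151 -0.0045  0.044 ] Lz [ 0.737 -0.    -0.676] Ly [0. 1. 0.] q [ 0.53  1.12 -1.25  2.43  2.22  1.48 -0.67] t 15.5
[ 0.53 -0.45  0.09]
cap [380.86 187.96] [371 178  21  21 320] [[-0.0011, -0.0706, 0.036], [-0.0031, -0.0737, 0.038]]
[[309.70691629   0.         323.13865975]
 [  0.         309.70691629 195.63501958]
 [  0.           0.           1.        ]] [0.40072331 0.09034999 0.07239494] [0.42076108 0.64858953 0.53238362 0.34475994]
```

View pics/w.png

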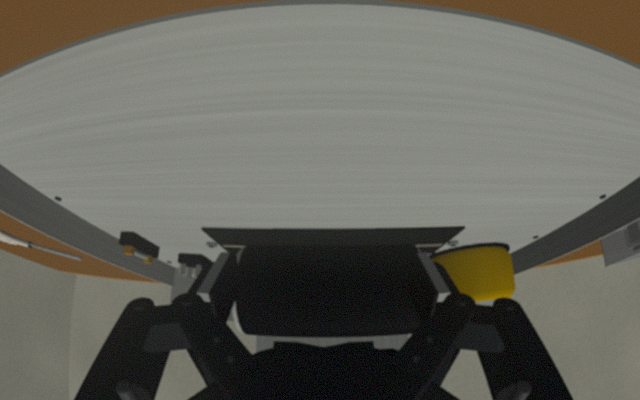

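Run:
```python
from h import *
w=bot.read_camera("wrist");h=cv2.GaussianBlur(cv2.cvtColor(w["img"],cv2.COLOR_RGB2GRAY),(5,1),0);K=w["K"];A=rot(w["attitude"]);e=np.array(w["eye"])
def pt(u,v,z):
    x,y=(u-K[0,2])/K[0,0],(v-K[1,2])/K[1,1];r=np.hypot(x,y);d=A@np.array([x/r*np.sin(r),y/r*np.sin(r),np.cos(r)]);return toL(e+d*(z-e[2])/d[2]).round(4)
for p in((203,228),(465,227),(230,246),(440,247)):print(p,pt(*p,.005))
for u in(250,260,280,330,380,400,410):print(u,h[224:262,u])
for u in(224,230,236,434,440,446):print(u,h[240:254,u])
```

```text
(203, 228) [-0.0475 -0.095   0.    ]
(465, 227) [-0.0483  0.1025  0.    ]
(230, 246) [ 0.0034 -0.0884  0.    ]
(440, 247) [0.0105 0.1033 0.    ]
250 [137 135 131 118  91  56  39  37  40  41  43  39  39  38  38  36  39  38
  38  37  35  34  29  31  29  30  31  28  27  28  30  24  30  23  29  26
  25  28]
260 [136 135 133 120  97  57  40  39  38  38  38  38  39  39  35  37  36  37
  38  35  33  35  31  30  29  29  30  25  25  30  26  30  25  25  26  28
  26  23]
280 [135 135 134 126 103  67  40  39  38  36  40  37  38  38  36  38  34  37
  35  36  34  33  29  27  25  29  26  28  26  27  26  24  27  21  24  27
  25  22]
330 [138 136 135 125  95  62  40  37  38  38  36  39  35  38  39  36  35  33
  36  35  34  33  30  29  27  30  27  23  26  24  21  26  23  24  26  23
  22  23]
380 [136 134 132 117  84  46  33  38  33  37  35  35  37  38  35  36  32  38
  35  36  29  27  26  27  26  24  30  23  24  21  25  24  24  22  24  24
  25  22]
400 [134 134 131 107  74  43  36  34  37  34  36  33  36  39  34  36  37  34
  35  36  30  25  26  24  27  24  26  28  25  22  26  26  23  22  23  28
  21  22]
410 [134 136 131 105  65  42  34  35  35  39  38  37  35  33  34  34  36  32
  36  32  30  22  26  30  25  26  25  20  25  27  25  24  26  23  22  21
  25  24]
224 [ 42  39  37  40  60  90  96  73  68  92 113 112  90  70]
230 [ 40  40  38  37  57  94 112  83  40  34  37  39  41  43]
236 [ 40  39  38  38  49  86 114  92  51  35  36  37  39  43]
434 [33 28 35 53 75 84 65 42 32 32 42 50 53 42]
440 [ 31  33  37  59  79  81  67  74 101 118 110  81  45  26]
446 [ 34  40  55  86 110 124 132 134 124  89  52  29  31  44]
```

```bash
python3 -c "
from h import *
step((380,188));print(bot.hand_in())"
```

```text
tcpL [-0.1143 -0.0049  0.0443] Lz [ 0.738 -0.001 -0.674] Ly [0.001 1.    0.   ] q [ 0.53  1.11 -1.25  2.43  2.22  1.48 -0.67] t 15.65
[ 0.16 -0.55  0.42]
cap [380.86 187.91] [371 177  21  22 322] [[-0.001, -0.0703, 0.036], [-0.0029, -0.0734, 0.038]]
the job is handed in; nothing more can be done
None
```

The can is lying still on the pad under the board, parallel to the white line and within about 2 mm of it by my camera measurements; the arm is backed clear and the job is handed in at about 16 s (the hand-in gave no verdict).

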